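# Sort the mixed-up parts trays

### The job

The piston, the ball bearing and the brake pad have been put back in one another's trays: move each into the tray whose ledge carries a fixed sample of its own kind, lying or standing flat on the tray floor as it does now; the empty rubber mat is free for parking a part on the way. The bolt is already in its proper tray: do not disturb it.

Things in the scene. Friction and masses are not known exactly. Their poses are not given: they have to be found in the camera images.
- piston: Loose alloy piston standing upright on its skirt: a plain grey cylinder 60 mm across, 54 mm high, 0.13 to 0.27 kg. Origin: centre of its underside; z up. At the start it stands in the tray with the bearing sample.
- bearing: Loose ball bearing lying flat: a steel ring 47 mm across, 14 mm high. Origin: centre of its underside; z up. At the start it lies in the tray with the brake pad sample.
- pad: Loose brake pad lying flat: dark back plate 42 mm (x) by 84 mm (y), 5 mm thick, brown lining on top (33 x 60 mm), 12 mm high in all. Grip it across the 42 mm, low on the edges of the back plate. Origin: centre of its underside; z up. At the start in the tray with the piston sample, its y along the tray's y within 0.08 rad.
- bolt: Loose hex bolt standing upright on its head, 20 mm across the head, 55 mm high. Origin: centre of its underside; z up. At the start it stands in the tray with the bolt sample, where it belongs.
- piston_tray: Fixed grey steel tray, one of four alike in a row. Inside 140 (x) x 112 mm (y); floor top 4 mm, rim 12 mm above the bench, walls 4 mm. On a dark ledge at its +x side (60 mm deep, 12 mm high) a sample is fixed, 104 mm from the tray centre: a smaller piston, 54 mm across and 48 mm high. Origin: centre of the inside area, at bench level; x towards the ledge, z up; yaw within 0.11 rad.
- bearing_tray: Fixed grey steel tray, one of four alike in a row. Inside 140 (x) x 112 mm (y); floor top 4 mm, rim 12 mm above the bench, walls 4 mm. On a dark ledge at its +x side (60 mm deep, 12 mm high) a sample is fixed, 104 mm from the tray centre: a smaller ball bearing, 40 mm across and 14 mm high. Origin: centre of the inside area, at bench level; x towards the ledge, z up; yaw within 0.11 rad.
- pad_tray: Fixed grey steel tray, one of four alike in a row. Inside 140 (x) x 112 mm (y); floor top 4 mm, rim 12 mm above the bench, walls 4 mm. On a dark ledge at its +x side (60 mm deep, 12 mm high) a sample is fixed, 104 mm from the tray centre: an identical brake pad, 42 x 84 x 12 mm. Origin: centre of the inside area, at bench level; x towards the ledge, z up; yaw within 0.11 rad.
- bolt_tray: Fixed grey steel tray, one of four alike in a row. Inside 140 (x) x 112 mm (y); floor top 4 mm, rim 12 mm above the bench, walls 4 mm. On a dark ledge at its +x side (60 mm deep, 12 mm high) a sample is fixed, 104 mm from the tray centre: a longer hex bolt, 85 mm high. Origin: centre of the inside area, at bench level; x towards the ledge, z up; yaw within 0.11 rad.
- mat: Fixed flat black rubber mat, 88 x 88 mm, 4 mm thick, at the right-hand end of the row of trays; empty at the start, a free spot to put a part down for a moment. Origin: centre of its underside, at bench level; x, y along its sides.
Things that resemble listed ones, but are neither listed nor needed, are in the scene too. Several things look just like the piston: the one meant starts farthest to the robot's left.

How it is judged:
At the end, for the whole second after the job is handed in: Piston, bearing, brake pad and bolt are each inside the tray with the sample of its kind (centre within 70 mm in x, 56 mm in y of the tray centre), flat on its floor (underside less than 2.5 mm above it, tilt less than 0.07 rad), released and at rest (x of piston in the frame of piston_tray between -0.07 and 0.07 m and y of piston in the frame of piston_tray between -0.056 and 0.056 m and z of piston in the frame of piston_tray below 0.0065 m and angle between each of piston, bearing, pad, bolt's own z axis and vertical below 0.07 rad and linear speed of each of piston, bearing, pad, bolt below 0.02 m/s and x of bearing in the frame of bearing_tray between -0.07 and 0.07 m and y of bearing in the frame of bearing_tray between -0.056 and 0.056 m and z of bearing in the frame of bearing_tray below 0.0065 m and x of pad in the frame of pad_tray between -0.07 and 0.07 m and y of pad in the frame of pad_tray between -0.056 and 0.056 m and z of pad in the frame of pad_tray below 0.0065 m and x of bolt in the frame of bolt_tray between -0.07 and 0.07 m and y of bolt in the frame of bolt_tray between -0.056 and 0.056 m and z of bolt in the frame of bolt_tray below 0.0065 m); the robot touches nothing.
It fails at once if the bolt is knocked over or shifted by more than 15 mm (distance of bolt from where it was at the start of the episode above 0.015 m or angle between bolt's own z axis and vertical above 0.25 rad).
It also fails if it takes over 96 s, if anything falls off the work surface, if the arm or the gripper's body presses on something with over 40 N, if the wrist force passes 120 N, or if a joint passes its speed limit or range.

### The arm

A 7-joint arm with a two-finger parallel gripper is mounted at the origin on a cart in front of the work surface, level with it; the furniture and walls round the work are solid. World frame = base frame: x ahead of the robot, y to its left, z up, the work surface at z = 0. Lengths are in m, angles in rad, forces in N, time in s.
With the tool pointing down it reaches from about 0.4 to 0.85 m from the base axis. Payload 4.4 kg.
Tool frame: the origin (TCP) lies on the centre line of the jaws, within the pads' length; the fingertips stand 14 mm ahead of it and the grasp point (between the pads) lies 5 mm behind it; z points along the fingers, y is the line along which they close (so a half turn about z gives the same grasp; the last joint's range is limited). The gripper opens to 94 mm and grips with 3 to 60 N. Pads are 16 mm wide; open, the fingers measure 119 mm over their backs; the gripper's body (75 mm by 177 mm) begins 78 mm behind the grasp point.
Start: joints at [1.055, 0.628, 0.038, 1.517, -0.027, 0.996, -0.02], TCP at [0.283, -0.585, 0.219] pointing down, gripper open.
Joint ranges: [-3.06, 3.06], [-0.37, 2.12], [-1.25, 1.32], [0.18, 2.47], [-1.1, 4.24], [0.23, 1.98], [-2.94, 2.94]. Speed limits (rad/s): [2.57, 2.57, 3.14, 3.14, 3.14, 3.14, 3.14].

### API

Orientations are given as a unit quaternion [x, y, z, w].
In Python, from rig import status, imaging, ticket gives the robot as it stands.
- The arm moves only by the tool carry_out, never from a script. Its argument "targets" is one flat list of numbers, 5 for each row, row after row: the finger opening in m, from 0 to 0.094, then the shift along the tool's x, y, z in m, then the turn about the tool's z in rad. In form: [gripper, tx, ty, tz, turn, gripper, tx, ty, tz, turn, ...]. A call has exactly 5 rows; each row is the pose to reach, as a shift and turn from the pose commanded when the call began, along the tool's axes at that moment; what a row does not reach only later rows make up. A row lasts 1/10 s, in which the tool goes at most 50 mm and 8.59 degrees, less where a joint would pass 70% of its speed; a pose out of reach is approached as far as the arm can. A call with a gripper value outside its range is refused whole. The fingers move at their own pace and stop on an object; the grip force is fixed at half the most. Time passes only in rows, so rows that repeat a pose let the fingers close, or fill a call up. It gives the time, the measured TCP pose, the force, the opening and the grip force at its end, in the units of the state.
- status.get_obs(): the state, without advancing time (a new reading comes with each control period).
- imaging.camera(name): name is "side" or "top" or "wrist"; returns the picture (480x640x3 uint8, red, green, blue); there is no depth.
- imaging.camera_info(name): a dict with "camera_matrix" (3x3 intrinsics, pixels), "position" and "orientation" of the camera in the world; the wrist camera has in their place "tool_from_camera" (4x4, takes a point from camera to tool coordinates, whose origin is the TCP and whose axes are the flange's). Camera axes: x right, y up, looking along -z (the intrinsics and any distortion apply to the point x, -y, -z); pixel columns grow to the right and rows downward; lengths in m; the calibration is good to about 2 mm. A picture is of the moment at which its call begins: read the wrist's pose just before it. camera_info takes no time and is no camera call.
- ticket.finish_job(): hands the job in; it is judged then, once.
The state is a dict: "time_s": time; "joints": joint angles; "joint_vel": joint speeds; "tau": joint torques, N m; "eef_pos": TCP position; "ee_rot": TCP orientation; "wrist_force": force on the tool from outside, world axes, zero at the start; "wrist_torque": the same for the moment, N m; "gripper_width": finger opening in m; "grip_force": force on a finger pad.
Only numpy, scipy, OpenCV 4.12 (cv2) and the standard library are available. Lean on these libraries where they do the work, as an engineer would, in place of code of your own. Each camera call takes 0.05 s, during which the arm holds its last target. There are 200 camera calls.

## Working session

There is one attempt and no reset: what is moved stays moved. The work goes in short steps, Python scripts to look and compute and a tool call to move; the robot and the scene stay as the last step left them, time stands still between calls to the robot, and variables do not carry over. Pictures are saved under pics/ and viewed, at most 14 in all, crops included, and the job is handed in when it is done.

Besides the shell and the picture viewer there is one more tool, called after "Emit:" as name(argument=value, ...) on one line, values as JSON. carry_out: Moves the arm, as the interface text tells. Its arguments: {"type":"object","properties":{"targets":{"type":"array","items":{"type":"number"}}},"required":["targets"]}

```bash
mkdir -p pics
python3 - <<'E'
from rig import status, imaging
import cv2
o=status.get_obs(); print({k:o[k] for k in ("time_s","eef_pos","ee_rot","gripper_width","joints")})
for n in ("top","side"):
    im=imaging.camera(n); cv2.imwrite(f"pics/{n}0.png",im[:,:,::-1]); print(n,imaging.camera_info(n))
print(imaging.camera_info("wrist"))
E
```

```text
{'time_s': 0.0, 'eef_pos': array([ 0.28236931, -0.5847658 ,  0.2185691 ]), 'ee_rot': array([ 9.74812520e-01,  2.23023976e-01, -2.20974118e-04, -8.98664697e-04]), 'gripper_width': 0.09396430101052995, 'joints': array([ 1.05517544,  0.62933323,  0.038455  ,  1.51834794, -0.02700108,
        0.99628071, -0.01997903])}
top {'camera_matrix': array([[435.40208421,   0.        , 317.02520517],
       [  0.        , 435.40208421, 236.2543792 ],
       [  0.        ,   0.        ,   1.        ]]), 'position': array([0.46060742, 0.00652073, 1.06394959]), 'orientation': array([-0.05228466,  0.05195295,  0.70945838, -0.70088231])}
side {'camera_matrix': array([[521.36422201,   0.        , 320.96085609],
       [  0.        , 521.36422201, 244.01113242],
       [  0.        ,   0.        ,   1.        ]]), 'position': array([0.00805661, 0.10951575, 0.96358467]), 'orientation': array([-0.17748789,  0.22174952,  0.73183389, -0.61947103])}
{'camera_matrix': array([[337.54064523,   0.        , 313.83883793],
       [  0.        , 337.54064523, 240.90180337],
       [  0.        ,   0.        ,   1.        ]]), 'tool_from_camera': array([[-9.43320873e-04,  9.73923999e-01,  2.26872551e-01,
         6.48090176e-02],
       [ 9.99998885e-01,  6.56034054e-04,  1.34168947e-03,
        -6.17085569e-04],
       [ 1.15786745e-03,  2.26873563e-01, -9.73923532e-01,
        -1.64215900e-01],
       [ 0.00000000e+00,  0.00000000e+00,  0.00000000e+00,
         1.00000000e+00]])}
```

View pics/top0.png

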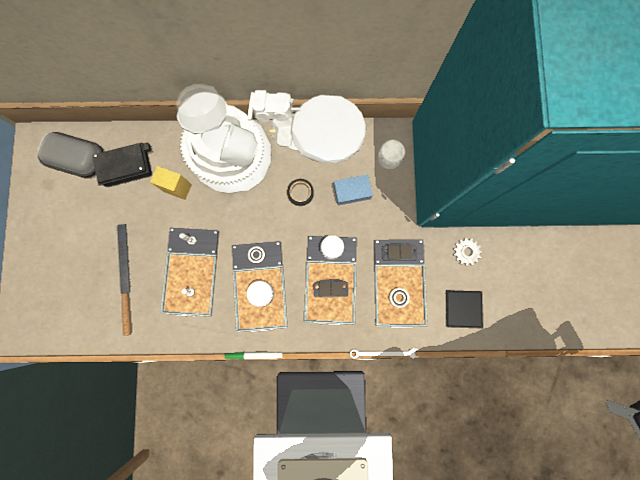

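View pics/side0.png

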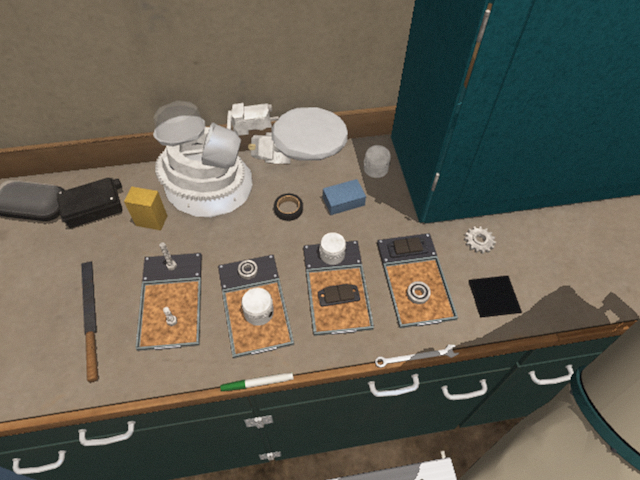

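The top view shows four trays in a row, left to right (tray centre column/row):
- bolt tray (190,283), with the bolt at (188,291)
- bearing tray (259,298)
- piston tray (330,292), with the pad at (330,288)
- pad tray (400,296), with the bearing at (400,297)

The mat is at (464,309).

Piston candidates are (259,293) in the bearing-sample tray, (331,246) fixed on a ledge, and the clear or grey cylinder at (391,153). Only (259,293) is both loose in the bearing-sample tray and farthest left, so it is the one meant. I'll measure and confirm it in a crop.

```bash
cat > h.py <<'E'
import numpy as np, cv2
from scipy.spatial.transform import Rotation as R
from rig import status, imaging
def cam(n,o=None):
    i=imaging.camera_info(n)
    if n!="wrist": return i["camera_matrix"],R.from_quat(i["orientation"]).as_matrix(),np.array(i["position"])
    o=o or status.get_obs(); T=i["tool_from_camera"]; A=R.from_quat(o["ee_rot"]).as_matrix()
    return i["camera_matrix"],A@T[:3,:3],A@T[:3,3]+o["eef_pos"]
def pts(c,px,z):
    K,A,p=c; px=np.atleast_2d(np.asarray(px,float)).reshape(-1,2)
    d=np.c_[(px[:,0]-K[0,2])/K[0,0],-(px[:,1]-K[1,2])/K[1,1],-np.ones(len(px))]@A.T
    return p+d*((z-p[2])/d[:,2])[:,None]
def yaw(o): 
    x=R.from_quat(o["ee_rot"]).as_matrix()[:,0]; return np.arctan2(x[1],x[0])
def cnts(m,amin):
    return [c for c in cv2.findContours(m,cv2.RETR_EXTERNAL,cv2.CHAIN_APPROX_NONE)[0] if cv2.contourArea(c)>amin]
def rect(c,ct,z):
    w=pts(c,ct,z)[:,:2].astype(np.float32); (x,y),(a,b),t=cv2.minAreaRect(w*1000); return np.round([x,y,a,b,t],1)
E
python3 - <<'E'
from h import *
im=cv2.imread("pics/top0.png"); c=cam("top"); hsv=cv2.cvtColor(im,cv2.COLOR_BGR2HSV)
roi=np.zeros(im.shape[:2],np.uint8); roi[225:335,155:490]=1
org=cv2.inRange(hsv,(5,90,90),(25,255,255))*roi
org=cv2.morphologyEx(org,cv2.MORPH_CLOSE,np.ones((5,5)))
for k in sorted(cnts(org,800),key=lambda k:k[:,0,0].min()): print("tray",rect(c,k,.004),cv2.boundingRect(k))
for nm,lo,hi,z in (("dark",(0,0,0),(180,255,70),.004),("white",(0,0,185),(180,60,255),.058)):
    m=cv2.inRange(hsv,lo,hi)*roi
    for k in cnts(m,60):
        print(nm,cv2.boundingRect(k),rect(c,k,z),rect(c,k,.012)[:2], cv2.minEnclosingCircle(k))
cr=im[225:340,150:500]; cv2.imwrite("pics/crop.png",cv2.resize(cr,None,fx=2.2,fy=2.2,interpolation=cv2.INTER_CUBIC))
cr=im[225:335,215:315]; cv2.imwrite("pics/crop2.png",cv2.resize(cr,None,fx=5,fy=5,interpolation=cv2.INTER_CUBIC))
E
```

```text
tray [506.2 317.5 106.9 135.5  86.1] (165, 255, 49, 59)
tray [469.1 145.6 135.  107.4   4.2] (237, 269, 48, 60)
tray [482.4 -24.2 107.9 135.4  87.1] (307, 263, 47, 59)
tray [ 473.1 -192.3  109.   133.9   89.3] (377, 267, 47, 57)
dark (446, 290, 37, 38) [ 438.7 -344.1   86.    85.5   87.4] [ 438.9 -341.4] ((463.5, 308.5), 25.465763092041016)
white (155, 225, 335, 110) [511.6  -4.  782.9 250.2  89.3] [513.9  -4.5] ((321.67962646484375, 279.4999694824219), 175.3636016845703)
```

View pics/crop2.png

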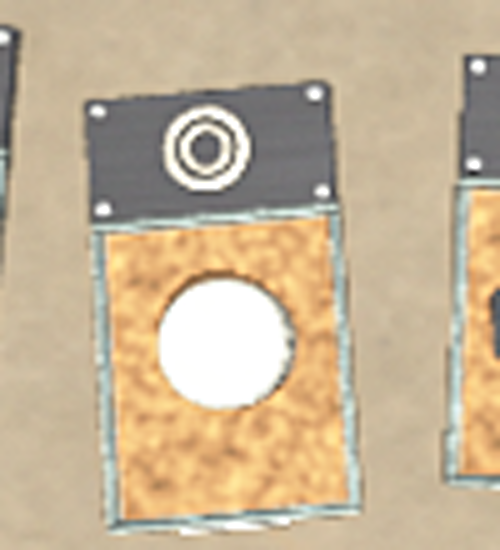

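The crop confirms it: a loose white-grey cylinder at about (260,293), in the tray whose ledge carries the bearing ring at (256,254). Next I'll measure the loose parts inside the tray areas.

Run:
```python
from h import *
im=cv2.imread("pics/top0.png"); c=cam("top"); hsv=cv2.cvtColor(im,cv2.COLOR_BGR2HSV)
for nm,(x,y,w,h),z in (("piston",(237,269,48,60),.058),("pad",(307,263,47,59),.009),("bearing",(377,267,47,57),.018),("bolt",(165,255,49,59),.03)):
    m=np.zeros(im.shape[:2],np.uint8); s=hsv[y+6:y+h-6,x+6:x+w-6]
    m[y+6:y+h-6,x+6:x+w-6]=255-cv2.inRange(s,(5,90,90),(25,255,255))
    if nm=="piston": m&=cv2.inRange(hsv,(0,0,200),(180,60,255))
    for k in cnts(m,15): print(nm,cv2.boundingRect(k),rect(c,k,z))
```

```text
piston (247, 281, 26, 26) [4.793e+02 1.395e+02 5.700e+01 5.740e+01 2.000e-01]
pad (313, 279, 35, 18) [492.4 -23.7  82.   40.7  89.3]
bearing (389, 288, 21, 20) [ 466.5 -187.1   47.8   44.7   89.3]
bolt (181, 288, 14, 8) [486.4 312.9  30.9  16.4  89.3]
```

Emit:
carry_out(targets=[0.094,0.034,-0.033,0,-0.13,0.094,0.069,-0.066,0,-0.26,0.094,0.103,-0.1,0,-0.39,0.094,0.137,-0.133,0,-0.52,0.094,0.172,-0.166,0,-0.65])

```text
time_s: 0.6
eef_pos: [0.3654, -0.3592, 0.2193]
ee_rot: [0.851, 0.525, -0.0, -0.0]
wrist_force: [0.3, 0.4, -0.4]
gripper_width: 0.0941
grip_force: 0.0
```

Emit:
carry_out(targets=[0.094,0.045,-0.005,0,-0.09,0.094,0.09,-0.011,0,-0.18,0.094,0.135,-0.016,0,-0.27,0.094,0.18,-0.022,0,-0.36,0.094,0.225,-0.027,0,-0.44])

```text
time_s: 1.1
eef_pos: [0.4434, -0.1466, 0.2194]
ee_rot: [0.717, 0.697, -0.0, -0.0]
wrist_force: [0.9, -0.0, 0.6]
gripper_width: 0.0942
grip_force: 0.0
```

Emit:
carry_out(targets=[0.07,0.045,0.015,0.007,0,0.07,0.085,0.029,0.014,0,0.07,0.125,0.041,0.02,0,0.07,0.125,0.041,0.02,0,0.07,0.125,0.041,0.02,0])

```text
time_s: 1.6
eef_pos: [0.4879, -0.0238, 0.1991]
ee_rot: [0.717, 0.697, -0.0, -0.0]
wrist_force: [-0.4, -0.6, -0.5]
gripper_width: 0.0701
grip_force: 0.0
```

```bash
cat > look.py <<'E'
import sys
from h import *
o=status.get_obs(); im=imaging.camera("wrist")[:,:,::-1].copy(); cv2.imwrite(f"pics/{sys.argv[1]}.png",im)
print(o["time_s"],o["eef_pos"].round(4),round(yaw(o),4),o["gripper_width"],o["joints"].round(2))
c=cam("wrist",o); hsv=cv2.cvtColor(im,cv2.COLOR_BGR2HSV)
org=cv2.inRange(hsv,(5,90,60),(25,255,255))
for k in cnts(cv2.morphologyEx(org,cv2.MORPH_CLOSE,np.ones((7,7))),3000): print("tray",cv2.boundingRect(k),rect(c,k,.004))
z=float(sys.argv[2])
for k in cnts(cv2.inRange(hsv,(0,0,0),(180,255,75)),600): print("dark",cv2.boundingRect(k),rect(c,k,z))
E
python3 look.py w1 .009
```

```text
1.6 [ 0.4879 -0.0238  0.1991] 1.5425 0.07011348289557547 [ 0.21  0.44 -0.31  1.97  0.19  0.76 -0.24]
tray (219, 403, 404, 16) [ 612.1 -260.3   21.5  500.6   88.4]
tray (245, 172, 130, 101) [481.  -22.5 107.8 135.4  87.2]
tray (211, 0, 152, 118) [467.8 145.7 135.3 105.1   4.2]
dark (451, 298, 189, 112) [ 752.9 -185.8  144.3  209.8   88.4]
dark (380, 298, 37, 36) [ 579.  -131.    25.5   56.8   25.3]
dark (0, 298, 640, 182) [ 486.8 -230.4  249.4  823.    88.4]
dark (212, 290, 39, 44) [ 391.4 -124.    62.6   24.1   54.9]
```

View pics/w1.png

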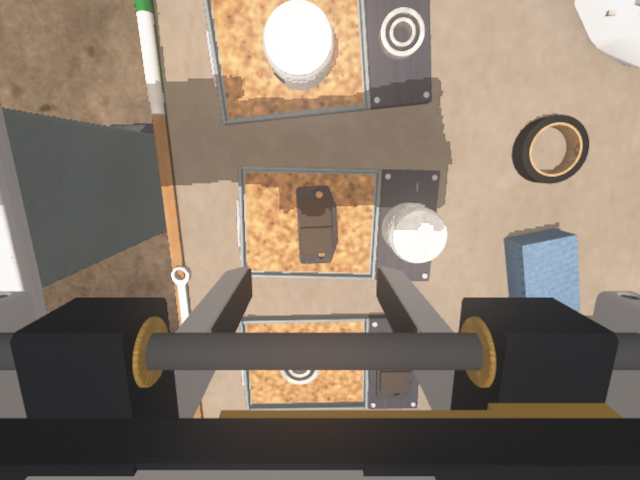

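The wrist view shows the pad at (317,224) in the piston tray, the piston at (299,42) and the bearing at (299,370), which the gripper partly hides. I'll measure the pad and piston from here.

```bash
cat > inside.py <<'E'
import sys
from h import *
# usage: file x y w h z : non-cork blobs inside the pixel box
def run(f,b,z,c):
    im=cv2.imread(f); hsv=cv2.cvtColor(im,cv2.COLOR_BGR2HSV); x,y,w,h=b
    s=hsv[y:y+h,x:x+w]; n=cv2.inRange(s,(0,0,0),(180,255,95))|cv2.inRange(s,(0,0,0),(180,85,255))
    n=cv2.morphologyEx(n,cv2.MORPH_OPEN,np.ones((3,3)));n=cv2.morphologyEx(n,cv2.MORPH_CLOSE,np.ones((5,5)))
    m=np.zeros(im.shape[:2],np.uint8); m[y:y+h,x:x+w]=n
    for k in cnts(m,200): print(cv2.boundingRect(k),"rect",rect(c,k,z))
E
python3 - <<'E'
from inside import *
c=cam("wrist"); run("pics/w1.png",(250,176,115,90),.006,c)
im=cv2.imread("pics/w1.png"); hsv=cv2.cvtColor(im,cv2.COLOR_BGR2HSV)
m=cv2.inRange(hsv,(0,0,238),(180,30,255)); m[110:]=0;m[:,370:]=0;m[:,230:][:0]=0;m[:,:225]=0
for k in cnts(m,500): print("piston",cv2.boundingRect(k),rect(c,k,.058))
E
```

```text
(297, 186, 40, 80) rect [ 4.899e+02 -2.650e+01  4.150e+01  8.620e+01  2.000e-01]
piston (263, 0, 69, 77) [478.5 139.8  55.3  54.8   7.4]
```

Emit:
carry_out(targets=[0.07,-0.001,0.003,0.045,0,0.07,-0.001,0.003,0.09,0,0.07,-0.001,0.003,0.135,0,0.07,-0.001,0.003,0.165,0,0.07,-0.001,0.003,0.18,0])

```text
time_s: 2.15
eef_pos: [0.4892, -0.0282, 0.0176]
ee_rot: [0.719, 0.695, -0.002, -0.001]
wrist_force: [-31.8, 4.0, 192.6]
gripper_width: 0.0701
grip_force: 101.5
```

Emit:
carry_out(targets=[0.07,0,0,0,0,0.03,0,0,0,0,0.03,0,0,0,0,0.03,0,0,0,0,0.03,0,0,0,0])

```text
time_s: 2.65
eef_pos: [0.4913, -0.0263, 0.0197]
ee_rot: [0.718, 0.696, 0.0, 0.0]
wrist_force: [0.2, -0.3, 0.8]
gripper_width: 0.0415
grip_force: 27.4
```

The descent overshot and the fingertips knocked the tray floor with about 190 N at the wrist, over the stated limit. I can't undo that. From here every descent will slow down and settle well above the floor. The pad is gripped at 41.5 mm opening.

Emit:
carry_out(targets=[0.03,0,0,-0.01,0,0.03,0,0,-0.03,0,0.03,0,0,-0.055,0,0.03,0,0,-0.08,0,0.03,0,0,-0.09,0])

```text
time_s: 3.15
eef_pos: [0.4923, -0.0257, 0.1119]
ee_rot: [0.718, 0.696, 0.001, 0.001]
wrist_force: [0.1, -0.2, -1.5]
gripper_width: 0.0412
grip_force: 29.8
```

Emit:
carry_out(targets=[0.03,-0.03,-0.004,0,0,0.03,-0.07,-0.009,0,0,0.03,-0.11,-0.014,0,0,0.03,-0.15,-0.02,0,0,0.03,-0.19,-0.025,0,0])

```text
time_s: 3.65
eef_pos: [0.4594, -0.2163, 0.1093]
ee_rot: [0.718, 0.696, -0.0, -0.0]
wrist_force: [0.9, -0.2, -1.6]
gripper_width: 0.0412
grip_force: 29.8
```

Emit:
carry_out(targets=[0.03,-0.035,-0.005,0,0,0.03,-0.07,-0.01,0,0,0.03,-0.1,-0.013,0,0,0.03,-0.12,-0.016,0,0,0.03,-0.129,-0.017,0,0])

```text
time_s: 4.15
eef_pos: [0.4379, -0.3457, 0.109]
ee_rot: [0.719, 0.695, -0.001, -0.0]
wrist_force: [-0.2, 0.3, -1.3]
gripper_width: 0.0413
grip_force: 29.8
```

```bash
python3 look.py w2 .009
python3 - <<'E'
from rig import imaging
import cv2
cv2.imwrite("pics/t2.png",imaging.camera("top")[:,:,::-1])
E
```

```text
4.15 [ 0.4379 -0.3457  0.109 ] 1.5362 0.041345867689335195 [ 0.83  0.66 -0.32  1.87  0.33  0.66  0.27]
tray (142, 403, 403, 16) [ 458.1 -504.8   16.2  374.7   88. ]
tray (161, 85, 42, 213) [ 3.341e+02 -3.044e+02  1.610e+01  1.677e+02  1.000e-01]
tray (259, 0, 193, 116) [ 471.8 -206.5   76.9  135.4   89.6]
dark (397, 299, 146, 111) [ 569.5 -449.7  106.9  121.6   87.7]
dark (0, 298, 640, 182) [ 438.5 -483.3  183.6  612.7   87.4]
dark (253, 270, 24, 63) [ 395.9 -393.1   59.2   12.6   72. ]
dark (351, 268, 25, 65) [ 473.  -395.5   12.1   61.1   17.1]
dark (265, 189, 104, 78) [ 438.8 -330.9   61.9   80.9   86.7]
```

View pics/w2.png

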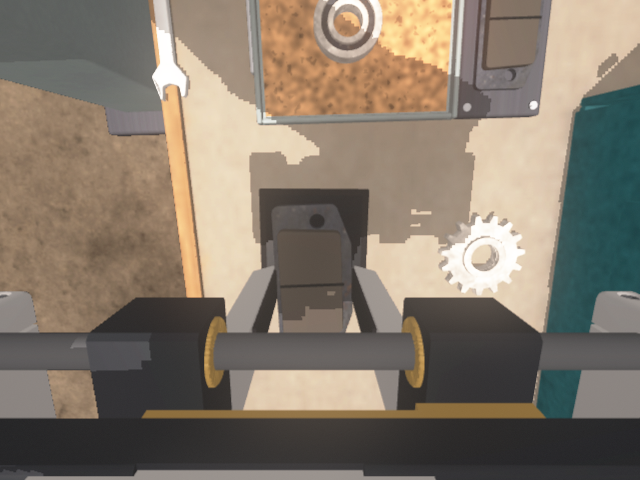

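The pad is held level at (312,265), directly above the mat at (314,230). I'll lower it slowly.

Emit:
carry_out(targets=[0.03,0,0.001,0.02,0,0.03,0,0.001,0.045,0,0.03,0,0.001,0.065,0,0.03,0,0.001,0.077,0,0.03,0,0.001,0.08,0])

```text
time_s: 4.75
eef_pos: [0.4402, -0.3413, 0.0283]
ee_rot: [0.717, 0.697, 0.0, -0.001]
wrist_force: [0.0, -0.0, -1.0]
gripper_width: 0.0413
grip_force: 29.8
```

Emit:
carry_out(targets=[0.03,0,0,0.003,0,0.03,0,0,0.006,0,0.03,0,0,0.0085,0,0.03,0,0,0.0085,0,0.03,0,0,0.0085,0])

```text
time_s: 5.25
eef_pos: [0.4405, -0.3435, 0.0213]
ee_rot: [0.718, 0.696, 0.0, 0.0]
wrist_force: [0.6, 0.4, -1.6]
gripper_width: 0.0412
grip_force: 29.8
```

Emit:
carry_out(targets=[0.06,0,0,0,0,0.06,0,0,0,0,0.06,0,0,0,0,0.06,0,0,-0.01,0,0.06,0,0,-0.03,0])

```text
time_s: 5.75
eef_pos: [0.4395, -0.3427, 0.0507]
ee_rot: [0.718, 0.696, -0.0, -0.001]
wrist_force: [0.6, 0.1, 0.9]
gripper_width: 0.06
grip_force: 0.0
```

Emit:
carry_out(targets=[0.06,0,0,-0.04,0,0.06,0.02,0.001,-0.08,0,0.06,0.06,0.003,-0.1,0,0.06,0.1,0.005,-0.1,0,0.06,0.145,0.007,-0.1,0])

```text
time_s: 6.25
eef_pos: [0.4525, -0.1982, 0.1528]
ee_rot: [0.719, 0.695, 0.001, 0.002]
wrist_force: [-0.0, -0.3, 0.0]
gripper_width: 0.0601
grip_force: 0.0
```

Emit:
carry_out(targets=[0.086,0.045,0.002,0,0,0.086,0.09,0.004,0,0,0.086,0.135,0.007,0,0,0.086,0.18,0.009,0,0,0.086,0.225,0.011,0,0])

```text
time_s: 6.75
eef_pos: [0.4699, 0.0277, 0.1518]
ee_rot: [0.718, 0.696, 0.0, 0.0]
wrist_force: [0.3, 0.6, 0.6]
gripper_width: 0.0857
grip_force: 0.0
```

Emit:
carry_out(targets=[0.086,0.04,0.002,0,0,0.086,0.075,0.004,0,0,0.086,0.1,0.006,0,0,0.086,0.114,0.006,0,0,0.086,0.114,0.006,0,0])

```text
time_s: 7.25
eef_pos: [0.4793, 0.1416, 0.1515]
ee_rot: [0.717, 0.697, 0.001, -0.0]
wrist_force: [0.5, -0.0, 1.0]
gripper_width: 0.0858
grip_force: 0.0
```

Run:
```python
from h import *
o=status.get_obs(); im=imaging.camera("wrist")[:,:,::-1].copy(); cv2.imwrite("pics/w3.png",im); print(o["time_s"],o["eef_pos"],yaw(o),o["gripper_width"])
c=cam("wrist",o); m=cv2.inRange(cv2.cvtColor(im,cv2.COLOR_BGR2HSV),(0,0,225),(180,40,255))
for k in cnts(m,1500): print(cv2.boundingRect(k),rect(c,k,.058))
```

```text
7.25 [0.47932089 0.14161652 0.15150439] 1.5430319368382195 0.08581832236056865
(597, 59, 43, 169) [704.9 208.5  31.1 121.8  10.6]
```

View pics/w3.png

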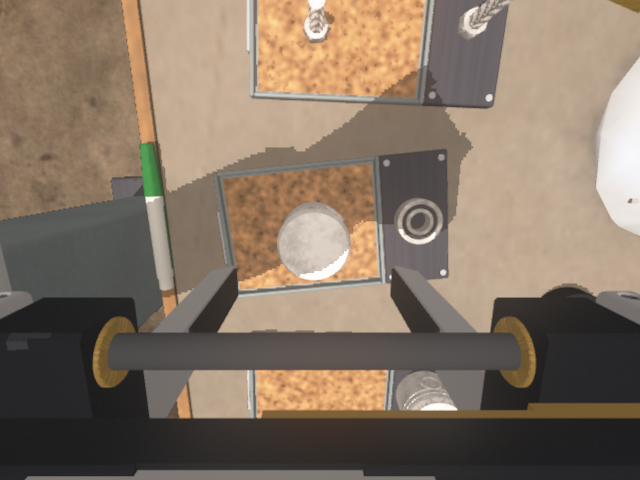

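The piston's top is centred at about (314,239), on the jaws' centre line (column 314), which matches the measured 0.479, 0.140. I'll descend and grip.

Emit:
carry_out(targets=[0.086,0,0,0.025,0,0.086,0,0,0.055,0,0.086,0,0,0.085,0,0.086,0,0,0.107,0,0.086,0,0,0.118,0])

```text
time_s: 7.8
eef_pos: [0.4784, 0.1369, 0.0314]
ee_rot: [0.719, 0.695, -0.002, -0.0]
wrist_force: [-0.6, 0.2, 0.2]
gripper_width: 0.086
grip_force: 0.0
```

Emit:
carry_out(targets=[0.086,0,0,0,0,0.045,0,0,0,0,0.045,0,0,0,0,0.045,0,0,0,0,0.045,0,0,0,0])

```text
time_s: 8.3
eef_pos: [0.4798, 0.1397, 0.0338]
ee_rot: [0.718, 0.696, 0.001, 0.0]
wrist_force: [-1.6, -0.2, 4.0]
gripper_width: 0.0595
grip_force: 30.0
```

Emit:
carry_out(targets=[0.045,0,0,-0.01,0,0.045,0,0,-0.03,0,0.045,0,0,-0.05,0,0.045,0,0,-0.065,0,0.045,0,0,-0.07,0])

```text
time_s: 8.8
eef_pos: [0.4801, 0.1399, 0.1048]
ee_rot: [0.718, 0.696, 0.001, 0.001]
wrist_force: [-0.3, 0.2, -2.6]
gripper_width: 0.0596
grip_force: 30.0
```

Emit:
carry_out(targets=[0.045,-0.03,0.001,0,0,0.045,-0.07,0.003,0,0,0.045,-0.11,0.005,0,0,0.045,-0.145,0.006,0,0,0.045,-0.163,0.007,0,0])

```text
time_s: 9.3
eef_pos: [0.4802, -0.0274, 0.1026]
ee_rot: [0.719, 0.695, -0.001, 0.0]
wrist_force: [-0.5, 1.1, -2.0]
gripper_width: 0.0597
grip_force: 30.0
```

Emit:
carry_out(targets=[0.045,0,0,0.01,0,0.045,0,0,0.03,0,0.045,0,0,0.05,0,0.045,0,0,0.06,0,0.045,0,0,0.063,0])

```text
time_s: 9.8
eef_pos: [0.4803, -0.0222, 0.0387]
ee_rot: [0.717, 0.697, -0.001, -0.001]
wrist_force: [-0.5, -0.6, -2.3]
gripper_width: 0.0594
grip_force: 30.0
```

Emit:
carry_out(targets=[0.045,0,0,0.002,0,0.045,0,0,0.004,0,0.045,0,0,0.006,0,0.045,0,0,0.0065,0,0.045,0,0,0.0065,0])

```text
time_s: 10.3
eef_pos: [0.4816, -0.0235, 0.0338]
ee_rot: [0.718, 0.696, 0.0, 0.0]
wrist_force: [-0.5, 0.7, -0.1]
gripper_width: 0.0598
grip_force: 30.0
```

Emit:
carry_out(targets=[0.086,0,0,0,0,0.086,0,0,0,0,0.086,0,0,0,0,0.086,0,0,-0.01,0,0.086,0,0,-0.03,0])

```text
time_s: 10.8
eef_pos: [0.4803, -0.0234, 0.0634]
ee_rot: [0.718, 0.696, -0.001, -0.001]
wrist_force: [0.6, -0.6, 0.3]
gripper_width: 0.0858
grip_force: 0.0
```

Emit:
carry_out(targets=[0.086,0,0,-0.03,0,0.086,0,0,-0.065,0,0.086,0,0,-0.09,0,0.086,-0.01,0,-0.1,0,0.07,-0.045,-0.003,-0.1,0])

```text
time_s: 11.3
eef_pos: [0.4792, -0.0654, 0.1664]
ee_rot: [0.716, 0.698, 0.003, 0.002]
wrist_force: [0.8, -0.3, -0.7]
gripper_width: 0.0814
grip_force: 0.0
```

Emit:
carry_out(targets=[0.07,-0.04,-0.003,0,0,0.07,-0.08,-0.005,0,0,0.07,-0.11,-0.007,0,0,0.07,-0.119,-0.007,0,0,0.07,-0.119,-0.007,0,0])

```text
time_s: 11.8
eef_pos: [0.466, -0.1881, 0.1639]
ee_rot: [0.719, 0.695, 0.0, 0.0]
wrist_force: [0.5, 1.2, 0.3]
gripper_width: 0.0694
grip_force: 0.0
```

```bash
python3 look.py w4 .009
python3 - <<'E'
from inside import *
c=cam("wrist"); run("pics/w4.png",(255,150,110,125),.018,c)
E
```

```text
11.8 [ 0.466  -0.1881  0.1639] 1.537 0.06942878205758053 [ 0.59  0.52 -0.38  1.98  0.29  0.7  -0.01]
tray (219, 403, 403, 16) [ 577.  -395.9   19.4  451.1   88. ]
tray (249, 177, 143, 113) [ 471.6 -193.1  112.6  135.5   89.3]
tray (247, 0, 160, 112) [480.6 -32.3  88.7 135.2  87.2]
dark (254, 370, 25, 37) [ 4.065e+02 -3.579e+02  2.510e+01  4.520e+01  3.000e-01]
dark (212, 297, 35, 37) [ 376.3 -274.7   49.1   21.7   56.3]
dark (0, 297, 640, 183) [ 465.3 -367.4  225.5  741.4   88. ]
dark (380, 287, 37, 47) [ 545.4 -276.6   21.6   59.    30.7]
dark (451, 271, 189, 139) [ 702.6 -314.   193.6  152.4    2. ]
(289, 207, 51, 50) rect [ 465.7 -183.8   46.8   46.9   88.2]
(255, 150, 110, 31) rect [ 463.5 -122.7   26.2   98.6   88.2]
```

View pics/w4.png

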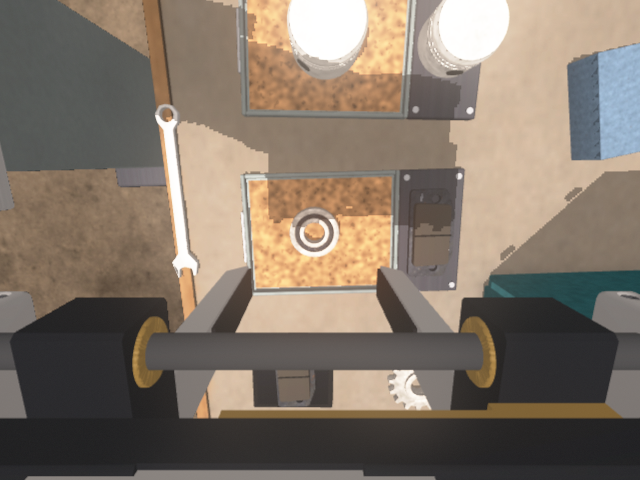

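The wrist view shows the bearing at (314,232), i.e. 0.466, -0.185, with a 47 mm outline that matches its size. The piston stands in its own tray at (327,30), and the pad is on the mat at (294,385). I'll descend gently on the bearing.

Emit:
carry_out(targets=[0.07,0.002,0,0.03,0,0.07,0.002,0,0.065,0,0.07,0.002,0,0.095,0,0.07,0.002,0,0.118,0,0.07,0.002,0,0.13,0])

```text
time_s: 12.35
eef_pos: [0.4659, -0.1821, 0.032]
ee_rot: [0.717, 0.697, -0.0, -0.001]
wrist_force: [-0.3, -0.6, -0.8]
gripper_width: 0.0701
grip_force: 0.0
```

Emit:
carry_out(targets=[0.07,0,0,0.005,0,0.07,0,0,0.0105,0,0.07,0,0,0.0105,0,0.035,0,0,0.0105,0,0.035,0,0,0.0105,0])

```text
time_s: 12.85
eef_pos: [0.4668, -0.1853, 0.0237]
ee_rot: [0.718, 0.696, 0.0, 0.001]
wrist_force: [0.7, -1.2, -0.3]
gripper_width: 0.0572
grip_force: 0.0
```

Emit:
carry_out(targets=[0.035,0,0,0,0,0.035,0,0,0,0,0.035,0,0,-0.01,0,0.035,0,0,-0.03,0,0.035,0,0,-0.055,0])

```text
time_s: 13.35
eef_pos: [0.4655, -0.1848, 0.0785]
ee_rot: [0.718, 0.696, -0.0, -0.001]
wrist_force: [0.0, -0.4, -1.1]
gripper_width: 0.0461
grip_force: 30.0
```

Emit:
carry_out(targets=[0.035,0,0,-0.025,0,0.035,0,0,-0.05,0,0.035,0,0,-0.065,0,0.035,0.025,0,-0.065,0,0.035,0.065,-0.002,-0.065,0])

```text
time_s: 13.85
eef_pos: [0.4667, -0.1221, 0.1441]
ee_rot: [0.72, 0.694, 0.0, 0.001]
wrist_force: [1.0, 1.2, -0.5]
gripper_width: 0.0459
grip_force: 30.0
```

Emit:
carry_out(targets=[0.035,0.043,-0.001,0,0,0.035,0.086,-0.002,0,0,0.035,0.129,-0.003,0,0,0.035,0.172,-0.004,0,0,0.035,0.21,-0.005,0,0])

```text
time_s: 14.35
eef_pos: [0.4675, 0.0923, 0.1437]
ee_rot: [0.718, 0.696, 0.0, 0.0]
wrist_force: [1.0, 0.1, -0.1]
gripper_width: 0.046
grip_force: 30.0
```

Emit:
carry_out(targets=[0.035,0.035,-0.001,0,0,0.035,0.051,-0.001,0,0,0.035,0.055,-0.001,0.01,0,0.035,0.055,-0.001,0.035,0,0.035,0.055,-0.001,0.06,0])

```text
time_s: 14.85
eef_pos: [0.4687, 0.1438, 0.0824]
ee_rot: [0.718, 0.696, 0.0, 0.0]
wrist_force: [0.9, -0.9, -1.4]
gripper_width: 0.0462
grip_force: 30.0
```

Emit:
carry_out(targets=[0.035,0,0,0.02,0,0.035,0,0,0.035,0,0.035,0,0,0.045,0,0.035,0,0,0.05,0,0.035,0,0,0.05,0])

```text
time_s: 15.35
eef_pos: [0.4683, 0.1444, 0.0326]
ee_rot: [0.718, 0.696, -0.001, -0.0]
wrist_force: [-0.6, -0.6, 0.4]
gripper_width: 0.0461
grip_force: 30.0
```

Emit:
carry_out(targets=[0.035,0,0,0.003,0,0.035,0,0,0.006,0,0.035,0,0,0.0085,0,0.035,0,0,0.0095,0,0.035,0,0,0.0095,0])

```text
time_s: 15.85
eef_pos: [0.4685, 0.1451, 0.0235]
ee_rot: [0.718, 0.696, 0.0, 0.0]
wrist_force: [-0.2, -0.4, -0.2]
gripper_width: 0.0462
grip_force: 30.0
```

Emit:
carry_out(targets=[0.065,0,0,0,0,0.065,0,0,0,0,0.065,0,0,0,0,0.065,0,0,-0.015,0,0.065,0,0,-0.045,0])

```text
time_s: 16.35
eef_pos: [0.467, 0.1446, 0.0675]
ee_rot: [0.718, 0.696, -0.002, -0.001]
wrist_force: [0.6, -0.7, 0.2]
gripper_width: 0.0648
grip_force: 0.0
```

Emit:
carry_out(targets=[0.065,0,0,-0.04,0,0.065,0,0,-0.075,0,0.065,0,0,-0.085,0,0.065,-0.025,0,-0.085,0,0.065,-0.065,0,-0.085,0])

```text
time_s: 16.85
eef_pos: [0.4669, 0.0819, 0.1538]
ee_rot: [0.716, 0.698, 0.001, -0.0]
wrist_force: [-0.4, -1.1, -0.6]
gripper_width: 0.0652
grip_force: 0.0
```

Emit:
carry_out(targets=[0.065,-0.048,-0.001,0,0,0.065,-0.096,-0.003,0,0,0.065,-0.144,-0.004,0,0,0.065,-0.192,-0.006,0,0,0.065,-0.24,-0.007,0,0])

```text
time_s: 17.35
eef_pos: [0.4511, -0.1615, 0.1529]
ee_rot: [0.718, 0.696, -0.0, -0.0]
wrist_force: [0.6, 0.3, -0.2]
gripper_width: 0.0648
grip_force: 0.0
```

Emit:
carry_out(targets=[0.065,-0.045,-0.001,0,0,0.065,-0.09,-0.003,0,0,0.065,-0.135,-0.004,0,0,0.065,-0.172,-0.006,0,0,0.065,-0.183,-0.006,0,0])

```text
time_s: 17.85
eef_pos: [0.4382, -0.3473, 0.1523]
ee_rot: [0.72, 0.694, -0.001, -0.0]
wrist_force: [-0.2, -0.3, -0.2]
gripper_width: 0.065
grip_force: 0.0
```

Run:
```python
from inside import *
o=status.get_obs(); im=imaging.camera("wrist")[:,:,::-1].copy(); cv2.imwrite("pics/w5.png",im); print(o["time_s"],o["eef_pos"],yaw(o))
c=cam("wrist",o); hsv=cv2.cvtColor(im,cv2.COLOR_BGR2HSV)
print("mat/pad colours",im[185:290:15,314].tolist())
```

```text
17.85 [ 0.43819745 -0.34728884  0.15229608] 1.5330543064318574
mat/pad colours [[76, 78, 84], [69, 77, 87], [67, 76, 85], [59, 65, 72], [96, 110, 125], [102, 110, 121], [168, 196, 219]]
```

View pics/w5.png

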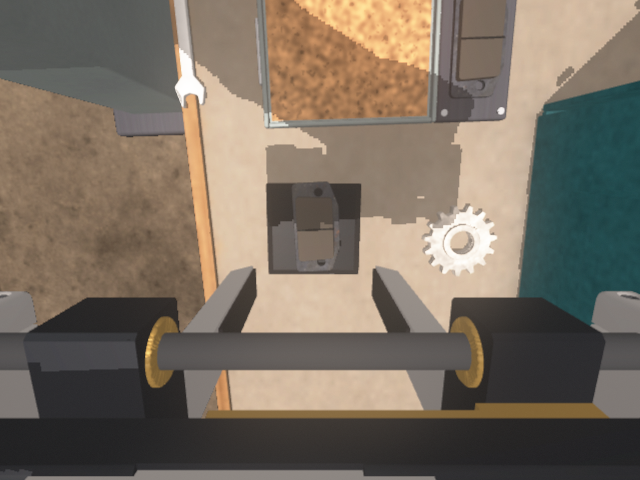

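The pad lies on the mat at about (316,227), centred between the fingers. I'll descend slowly and settle above it.

Emit:
carry_out(targets=[0.065,0,0,0.03,0,0.065,0,0,0.065,0,0.065,0,0,0.095,0,0.065,0,0,0.113,0,0.065,0,0,0.118,0])

```text
time_s: 18.4
eef_pos: [0.4394, -0.3392, 0.0332]
ee_rot: [0.717, 0.697, 0.0, -0.003]
wrist_force: [0.6, -0.4, 0.8]
gripper_width: 0.0648
grip_force: 0.0
```

Emit:
carry_out(targets=[0.065,0,0,0,0,0.065,0,0,0,0,0.065,0,0,0.004,0,0.065,0,0,0.008,0,0.065,0,0,0.008,0])

```text
time_s: 18.9
eef_pos: [0.4403, -0.3424, 0.0275]
ee_rot: [0.718, 0.696, -0.0, -0.0]
wrist_force: [0.3, 0.7, 0.1]
gripper_width: 0.0648
grip_force: 0.0
```

Emit:
carry_out(targets=[0.065,0,0,0.003,0,0.065,0,0,0.005,0,0.065,0,0,0.007,0,0.065,0,0,0.007,0,0.03,0,0,0.007,0])

```text
time_s: 19.4
eef_pos: [0.4404, -0.3423, 0.0204]
ee_rot: [0.718, 0.696, -0.0, -0.0]
wrist_force: [0.1, 0.8, 0.8]
gripper_width: 0.06
grip_force: 0.0
```

Emit:
carry_out(targets=[0.03,0,0,0,0,0.03,0,0,0,0,0.03,0,0,0,0,0.03,0,0,-0.01,0,0.03,0,0,-0.025,0])

```text
time_s: 19.9
eef_pos: [0.4396, -0.3418, 0.0454]
ee_rot: [0.718, 0.696, -0.0, -0.001]
wrist_force: [0.5, -1.1, -2.1]
gripper_width: 0.0406
grip_force: 29.9
```

Emit:
carry_out(targets=[0.03,0,0,-0.02,0,0.03,0,0,-0.04,0,0.03,0.005,0.001,-0.045,0,0.03,0.03,0.006,-0.045,0,0.03,0.065,0.012,-0.045,0])

```text
time_s: 20.4
eef_pos: [0.4539, -0.2788, 0.0905]
ee_rot: [0.719, 0.695, -0.0, 0.001]
wrist_force: [-0.5, 0.5, -1.3]
gripper_width: 0.0409
grip_force: 29.9
```

Emit:
carry_out(targets=[0.03,0.04,0.008,0,0,0.03,0.07,0.013,0,0,0.03,0.084,0.016,0,0,0.03,0.086,0.016,0.005,0,0.03,0.086,0.016,0.02,0])

```text
time_s: 20.9
eef_pos: [0.4737, -0.1936, 0.0708]
ee_rot: [0.718, 0.696, 0.0, 0.001]
wrist_force: [0.1, -1.4, -1.7]
gripper_width: 0.041
grip_force: 29.9
```

Emit:
carry_out(targets=[0.03,0,0,0.015,0,0.03,0,0,0.03,0,0.03,0,0,0.037,0,0.03,0,0,0.04,0,0.03,0,0,0.04,0])

```text
time_s: 21.4
eef_pos: [0.4727, -0.1931, 0.0302]
ee_rot: [0.718, 0.696, -0.0, -0.0]
wrist_force: [-0.1, 0.6, -0.8]
gripper_width: 0.0412
grip_force: 29.9
```

Emit:
carry_out(targets=[0.03,0,0,0.003,0,0.03,0,0,0.006,0,0.03,0,0,0.008,0,0.03,0,0,0.009,0,0.03,0,0,0.009,0])

```text
time_s: 21.9
eef_pos: [0.473, -0.1922, 0.0214]
ee_rot: [0.718, 0.696, -0.0, -0.0]
wrist_force: [-1.0, 0.2, -1.3]
gripper_width: 0.041
grip_force: 29.9
```

Emit:
carry_out(targets=[0.06,0,0,0,0,0.06,0,0,0,0,0.06,0,0,0,0,0.06,0,0,-0.01,0,0.06,0,0,-0.04,0])

```text
time_s: 22.4
eef_pos: [0.4714, -0.1916, 0.0607]
ee_rot: [0.718, 0.696, -0.001, -0.002]
wrist_force: [0.8, -0.1, 0.5]
gripper_width: 0.0599
grip_force: 0.0
```

Emit:
carry_out(targets=[0.06,0,0,-0.04,0,0.06,-0.02,0,-0.08,0,0.06,-0.06,0,-0.12,0,0.06,-0.1,0,-0.14,0,0.06,-0.14,0,-0.14,0])

```text
time_s: 22.9
eef_pos: [0.4706, -0.3349, 0.2066]
ee_rot: [0.718, 0.696, 0.001, 0.004]
wrist_force: [1.1, 0.3, -1.5]
gripper_width: 0.0599
grip_force: 0.0
```

Emit:
carry_out(targets=[0.06,-0.04,-0.01,0,0,0.06,-0.08,-0.03,0,0,0.06,-0.11,-0.05,0,0,0.06,-0.12,-0.06,0,0,0.06,-0.12,-0.06,0,0])

```text
time_s: 23.4
eef_pos: [0.4029, -0.4516, 0.2017]
ee_rot: [0.719, 0.695, -0.0, -0.0]
wrist_force: [-0.2, 0.6, 0.5]
gripper_width: 0.0601
grip_force: 0.0
```

Run:
```python
from inside import *
for n in ("top","side"): cv2.imwrite(f"pics/{n}9.png",imaging.camera(n)[:,:,::-1])
o=status.get_obs(); print(o["time_s"],o["eef_pos"],o["wrist_force"])
f="pics/top9.png"; c=cam("top")
for nm,(x,y,w,h),z in (("bearing",(237,269,48,60),.018),("piston",(307,263,47,59),.058),("pad",(377,267,47,57),.009),("bolt",(165,255,49,59),.03)):
    print(nm); run(f,(x+6,y+6,w-12,h-12),z,c)
im=cv2.imread(f)[215:345,150:500]; cv2.imwrite("pics/top9c.png",cv2.resize(im,None,fx=2.2,fy=2.2))
```

```text
23.5 [ 0.40626086 -0.44841687  0.20194542] [0.2368906  0.04627396 0.39885046]
bearing
(251, 288, 20, 21) rect [4.693e+02 1.423e+02 4.720e+01 4.520e+01 2.000e-01]
piston
(317, 279, 26, 26) rect [481.9 -21.   57.4  56.9  89.3]
pad
(383, 286, 35, 18) rect [ 473.6 -191.4   82.5   40.5   89.3]
bolt
```

View pics/top9c.png

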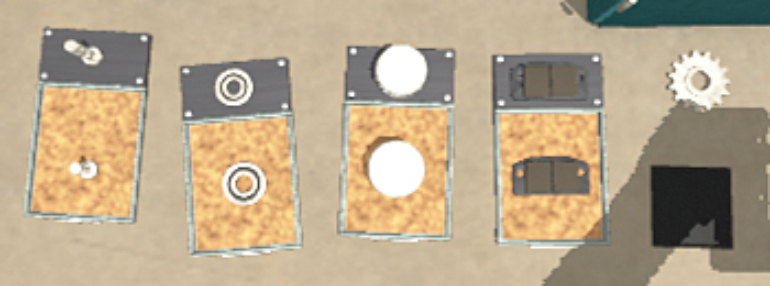

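View pics/side9.png

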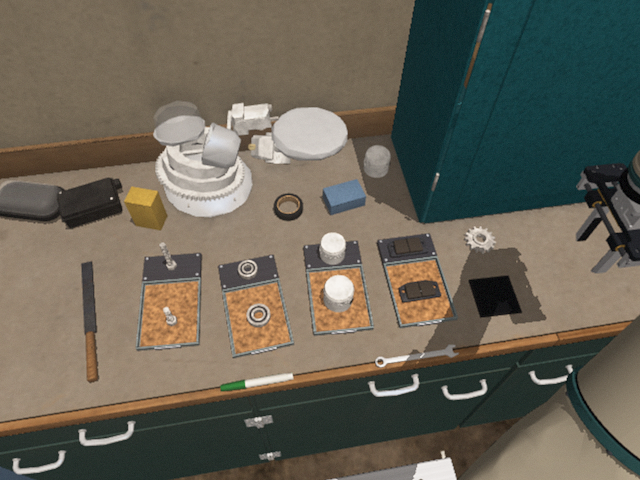

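In the side view, each part is flat and centred under its own sample: bearing (258,315), piston (339,293) and pad (419,291). The bolt is untouched at (170,317), the mat is empty and the arm is clear, so I'll hand in.

```bash
python3 -c "
from rig import ticket
print(ticket.finish_job())"
```

```text
the job is handed in; nothing more can be done
None
```

The piston, bearing and pad are each flat in their own trays with the bolt undisturbed, and the job was handed in at about 23.5 s, but my first descent hit a tray floor at about 193 N on the wrist, over the 120 N limit, so it may be judged a failure (hand-in returned no verdict).

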